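# Dock the handheld stock terminal in its spring-jaw charging cradle

### The job

Put the handheld stock terminal back in the bench charging cradle, screen up: push its yellow scanner end in under the lip of the orange sprung jaw, and with that jaw pushed back lower the other end inside the black fixed jaw, then let the spring slide the terminal home so that it sits flat, straight and centred under both lips. Be gentle: never force the terminal against the cradle, neither down onto the rail nor hard against the end of the jaw's travel, and leave the bottles, the tape roll and the little carton where they stand.

Things in the scene. Friction and masses are not known exactly. Their poses are not given: they have to be found in the camera images.
- terminal: Handheld stock terminal lying loose on the bench, grey with a yellow scanner end, screen up: 150 mm long (its x), 64 mm wide (y), 16 mm thick, vertical corners rounded to 12 mm, about 0.26 kg. Origin: centre of its underside. +x points to the charging end with brass contacts, -x to the yellow scanner end, +z out of the screen. Grip it across its width at mid-length.
- scan_end (a point): Middle of the lower edge of the terminal's yellow scanner end, at x = -75 mm, z = 0 in the terminal.
- charge_end (a point): Middle of the lower edge of the terminal's charging end, at x = +75 mm, z = 0 in the terminal.
- cradle: Charging cradle. Origin: centre of its bolted foot's underside. A post locked by the last user carries a level rail (along x, 44 mm wide), its top anywhere 50 to 62 mm above the bench; this height is not measured: feel it. Black fixed jaw at the +x end, orange sprung jaw at the -x end (robot's side). A terminal that is home is at x = 0, y = 0 here, on the rail, x along x, each lip overhanging by 5 mm.
- jaw (a joint): How far the sprung jaw is pushed back towards the cradle's -x, in m: 0 empty, 0.008 with a terminal home; about 0.014 is needed for the charging end to pass inside the fixed jaw's lip; 0.021 is the hard stop. The spring pushes it to +x with about 2.6 N at 0, 5 N at 0.008, 6.8 N at 0.014, 8.9 N at 0.021; a damper slows it to about 0.1 m/s when let go.
- sprung_side (a point): Point at bench height below the inner face of the sprung jaw's back wall as it stands with a terminal home: x = -76.5 mm, z = 0 in the cradle. That jaw is a cup 23 mm high above the rail; its lip, underside 19 mm above the rail, reaches 6.5 mm out from the back wall, and cheeks at 40 degrees to x, opening to about 75 mm, hold the terminal's corners 1.5 mm short of the wall.
- fixed_side (a point): Point at bench height below the inner face of the fixed jaw's back wall: x = 76.5 mm, z = 0 in the cradle. The fixed jaw has the same shape as the sprung one, mirrored: 23 mm high above the rail, lip underside 19 mm above the rail, reaching 6.5 mm towards -x.
- bottle_blue: Bystander: white bottle with blue label, 56 mm across, 125 mm high. Origin: centre of its underside.
- bottle_green: Bystander: white bottle with green label and yellow cap, 56 mm across, 125 mm high. Origin: centre of its underside.
- tape_roll: Bystander: roll of brown packing tape lying flat, 90 mm across, 48 mm high. Origin: centre of its underside.
- carton: Bystander: closed cardboard carton 90 by 70 mm, 55 mm high. Origin: centre of its underside.

How it is judged (in metres and radians):
On the way:
1. the yellow scanner end is in the sprung jaw and has pushed it back at least 4 mm while the charging end is still raised (terminal tilted 0.1 rad or more) (value of joint jaw above 0.004 m and x of scan_end in the frame of cradle below -0.066 m and z of scan_end in the frame of cradle below 0.066 m and angle between terminal's own z axis and vertical above 0.1 rad), for 0.1 s.
At the end, for the whole second after the job is handed in: Terminal screen up on the rail (underside 48 to 64 mm above the bench), yellow end in the sprung jaw, other end in the fixed jaw: within 2.5 mm of home along and across, straight within 0.04 rad, level within 0.03 rad, sprung jaw closed on it (5.5 to 10.5 mm back), at rest (x of terminal in the frame of cradle between -0.0025 and 0.0025 m and y of terminal in the frame of cradle between -0.0025 and 0.0025 m and z of terminal in the frame of cradle between 0.048 and 0.064 m and x of scan_end in the frame of cradle below -0.07 m and angle between the x axis of terminal and the x axis of cradle, either way round below 0.04 rad and angle between terminal's own z axis and vertical below 0.03 rad and value of joint jaw between 0.0055 and 0.0105 m and linear speed of terminal below 0.01 m/s); the robot touches nothing.
It fails at once if the terminal is forced against the cradle (more than 25 N in all) (contact force between terminal and cradle above 25 N).
It fails at once if a bystander is moved by more than 15 mm (distance of any of bottle_blue, bottle_green, tape_roll, carton from where it was at the start of the episode above 0.015 m).
It also fails if it takes over 72 s, if anything falls off the work surface, if the arm or the gripper's body presses on something with over 40 N, if the wrist force passes 120 N, or if a joint passes its speed limit or range.

### The arm

A 7-joint arm with a two-finger parallel gripper is mounted at the origin on the work surface. World frame = base frame: x ahead of the robot, y to its left, z up, the work surface at z = 0. Lengths are in mm, angles in rad, forces in N, time in s.
With the tool pointing down it reaches from about 400 to 875 mm from the base axis. Payload 4.4 kg.
Tool frame: the origin (TCP) lies midway between the tips of the shut fingers; the grasp point (between the pads) lies 19 mm behind it; z points along the fingers, y is the line along which they close (so a half turn about z gives the same grasp; the last joint's range is limited). The gripper opens to 85 mm and grips with 20 to 120 N. Pads are 22 mm wide; open, the fingers measure 114 mm over their backs; the gripper's body (76 mm by 85 mm) begins 54 mm behind the grasp point. The pads swing forward as they close: fully open they stand 13 mm farther back than shut.
Start: joints at [1.068, 0.628, 0.038, 1.517, -0.027, 0.996, -0.02], TCP at [275.006, -588.973, 231.313] pointing down, gripper open.
Joint ranges: [-3.06, 3.06], [-0.37, 2.12], [-1.25, 1.32], [0.18, 2.47], [-1.1, 4.24], [0.23, 1.98], [-2.94, 2.94]. Speed limits (rad/s): [2.57, 2.57, 3.14, 3.14, 3.14, 3.14, 3.14].

### API

Orientations are given as [roll, pitch, yaw] about the fixed x, y, z axes, in that order (R = Rz(yaw) Ry(pitch) Rx(roll)).
In Python, from cell import telemetry, eyes, ctrl, finder gives the robot as it stands.
- The arm moves only by the tool move_arm, never from a script. Its argument "steps" is a list of rows, each a list of 7 numbers: the turn, a rotation vector about the world's x, y, z in degrees, then the shift along the world's x, y, z in m, then the finger opening in m, from 0 to 0.0854. A call has 1 to 5 rows; each row shifts and turns the commanded pose from where the row before left it; what a row does not reach is not made up. A row lasts 1/10 s, in which the tool goes at most 50 mm and 8.59 degrees, less where a joint would pass 70% of its speed; a pose out of reach is approached as far as the arm can. A call with a gripper value outside its range is refused whole. The fingers move at their own pace and stop on an object; the grip force is fixed at half the most. Time passes only in rows, so rows that do not move let the fingers close. It gives the time, the measured TCP pose, the force, the opening and the grip force at its end, in the units of the state.
- telemetry.read_state(): the state, without advancing time (a new reading comes with each control period).
- eyes.get_image(name): name is "side" or "top" or "wrist"; returns (picture, depth): 400x640x3 uint8, blue, green, red; 400x640 float32, mm along the optical axis (not along the pixel's ray), 0 where there is no reading.
- eyes.calibration(name): a dict with "fx", "fy", "cx", "cy" (pixels), "distortion" ([k1, k2, p1, p2, k3] as OpenCV has them; the pictures are not rectified), "position" and "attitude" of the camera in the world. Camera axes: x right, y down, z forward; pixel columns grow to the right and rows downward; lengths in mm; the calibration is good to about 2 mm. A picture is of the moment at which its call begins: read the wrist's pose just before it. calibration takes no time and is no camera call; for the wrist camera it gives the pose at the moment of the call.
- ctrl.finish_job(): hands the job in; it is judged then, once.
Trained networks look in the newest picture that a camera, given by its name, has taken for a name from the list of things; names that differ only in an ending like _2 or _b are one class to them, and where a whole thing is asked for, a point or a joint stands for the part that bears it (a point fixed in the world has none). Each returns a list of dicts, best first, with "confidence" (0 to 1); they miss things now and then, are a little off and sometimes report something else, mostly with a low value. They report only what shows in the picture. A call takes as long as a camera call.
- finder.boxes_of(camera, name): "location" ([x, y, z] in mm, in the coordinates of the camera as it stood for that picture, good to about 4 mm: the middle of the surface that is visible of it).
- finder.cut_out(camera, name): "mask" (400x640 bool, what is visible of it).
- finder.pinpoint(camera, name): "location" ([x, y, z] in mm, in the coordinates of the camera as it stood for that picture, good to about 4 mm: a listed point, or the origin of a listed thing).
The state is a dict: "clock": time; "qpos": joint angles; "qd": joint speeds; "tau": joint torques, N m; "eef_pos": TCP position; "tool_rot": TCP orientation; "force": force on the tool from outside, world axes, zero at the start; "torque": the same for the moment, N m; "width": finger opening in mm; "gripper_force": force on a finger pad.
Only numpy, scipy, OpenCV 4.12 (cv2) and the standard library are available. Lean on these libraries where they do the work, as an engineer would, in place of code of your own. Each camera call takes 0.05 s, during which the arm holds its last target. There are 200 camera calls.

## Working session

There is one attempt and no reset: what is moved stays moved. The work goes in short steps, Python scripts to look and compute and a tool call to move; the robot and the scene stay as the last step left them, time stands still between calls to the robot, and variables do not carry over. Pictures are saved under pics/ and viewed, at most 10 in all, crops included, and the job is handed in when it is done.

Besides the shell and the picture viewer there is one more tool, called after "Emit:" by a JSON object that holds its "name" and its "arguments", one argument or row to a line. move_arm: Moves the arm, as the interface text tells. Its arguments: {"type":"object","properties":{"steps":{"type":"array"}},"required":["steps"]}

```bash
mkdir -p pics; ls; cat > h.py <<'E'
import numpy as np, cv2
from scipy.spatial.transform import Rotation as R
from cell import telemetry, eyes, ctrl, finder
def rot(a):
    a=np.array(a,float)
    return a if a.shape==(3,3) else R.from_euler('xyz',a).as_matrix()
def w(cal,p): return rot(cal['attitude'])@np.array(p)+np.array(cal['position'])
def pix(cal,uv,d):
    K=np.array([[cal['fx'],0,cal['cx']],[0,cal['fy'],cal['cy']],[0,0,1]])
    n=cv2.undistortPoints(np.array(uv,float).reshape(-1,1,2),K,np.array(cal['distortion'],float)).reshape(-1,2)
    d=np.ravel(d); P=np.c_[n*d[:,None],d]
    return P@rot(cal['attitude']).T+np.array(cal['position'])
def cloud(cal,mask,depth):
    v,u=np.nonzero(mask&(depth>0)); return pix(cal,np.c_[u,v],depth[v,u])
E
python3 - <<'E'
from h import *
print(telemetry.read_state())
for c in ['top','side']:
    im,d=eyes.get_image(c); cal=eyes.calibration(c); print(c,cal)
    cv2.imwrite(f'pics/{c}0.png',im)
    for n in ['terminal','cradle','scan_end','charge_end','sprung_side','fixed_side','bottle_blue','bottle_green','tape_roll','carton']:
        print(n,[(round(r['confidence'],2),w(cal,r['location']).round(0)) for r in finder.pinpoint(c,n)[:2]])
E
```

```text
pics
{'clock': 0.0, 'qpos': array([ 1.06819672,  0.62935761,  0.03840215,  1.51836903, -0.02700877,
        0.99629476, -0.01999178]), 'qd': array([-1.04509880e-03,  1.44922902e-03, -3.27657899e-04, -4.26695030e-04,
        6.36991941e-05, -2.06663030e-03,  4.99047546e-04]), 'tau': array([-7.26843555e-04, -5.63405192e+01,  1.22564860e+00, -1.93451482e+01,
        1.09168596e-02,  1.03653042e-02,  1.48466148e-05]), 'eef_pos': array([ 274.76170143, -588.38078997,  230.38058899]), 'tool_rot': array([-3.13968042e+00, -4.87652532e-06,  4.36835232e-01]), 'force': array([ 0.39883872, -0.50146656, -0.133909  ]), 'torque': array([ 0.06156294, -0.00472812,  0.00694859]), 'gripper_force': 0.0, 'width': 85.64066064027543}
top {'fx': 505.67160877396464, 'fy': 505.67160877396464, 'cx': 319.4619789100728, 'cy': 193.3232326222435, 'distortion': array([-0.14135068,  0.        ,  0.        ,  0.        ,  0.        ]), 'position': array([ 413.01545668,   84.65791062, 1327.02313431]), 'attitude': array([-2.99695748, -0.00880935, -1.58456181])}
terminal [(0.9, array([ 486., -155.,   -1.]))]
cradle [(0.7
[... 627 characters left out ...]
 ,  0.        ]), 'position': array([247.6416432 , 664.26390926, 837.19033129]), 'attitude': array([-2.44231839e+00,  3.14225096e-04, -2.56679910e+00])}
terminal [(0.85, array([ 482., -154.,   -1.]))]
cradle [(0.67, array([517., 144.,  -1.]))]
scan_end [(0.86, array([ 424., -200.,   -0.]))]
charge_end [(0.64, array([ 546., -117.,   -4.]))]
sprung_side [(0.97, array([442., 111.,  -2.]))]
fixed_side [(0.88, array([581., 179.,   0.])), (0.64, array([ 481., -152.,   -4.]))]
bottle_blue [(0.9, array([760., 186.,   2.]))]
bottle_green [(0.78, array([746., -14.,   2.]))]
tape_roll [(0.84, array([ 761., -159.,   -2.])), (0.41, array([ 546., -120.,   -5.]))]
carton [(0.88, array([624., 425.,  -4.]))]
```

```bash
python3 - <<'E'
from h import *
for c in ['top','side']:
    im,d=eyes.get_image(c); cal=eyes.calibration(c)
    for n in ['terminal','cradle']:
        r=finder.cut_out(c,n)
        if not r: continue
        P=cloud(cal,r[0]['mask'],d)
        if n=='terminal': P=P[P[:,2]>5]
        else:
            P=P[P[:,2]>35]; print('z hist',np.percentile(P[:,2],[1,10,30,50,70,90,99]).round(1))
        b=cv2.minAreaRect(P[:,:2].astype(np.float32)); print(c,n,len(P),b,np.median(P,0).round(1),np.percentile(P[:,2],[2,98]))
E
```

```text
top terminal 1378 ((485.2750244140625, -157.30288696289062), (148.0118408203125, 64.76641082763672), 33.44283676147461) [ 484.2 -156.4   15.4] [ 9.42882531 21.30197511]
z hist [52.4 55.8 58.  59.9 64.8 81.8 85.3]
top cradle 1665 ((497.46343994140625, 138.07870483398438), (204.83193969726562, 81.04500579833984), 24.35993003845215) [502.6 140.9  59.9] [53.51322416 84.39450595]
side terminal 796 ((484.46661376953125, -154.90081787109375), (147.984619140625, 67.70584106445312), 34.11716079711914) [ 482.1 -152.    14.5] [ 6.90128472 17.9300913 ]
z hist [43.2 53.9 56.8 58.3 65.1 80.2 82.9]
side cradle 1684 ((498.0057373046875, 138.85299682617188), (210.85174560546875, 82.3290786743164), 24.514034271240234) [497.2 143.8  58.3] [45.80805494 82.32124787]
```

View pics/top0.png

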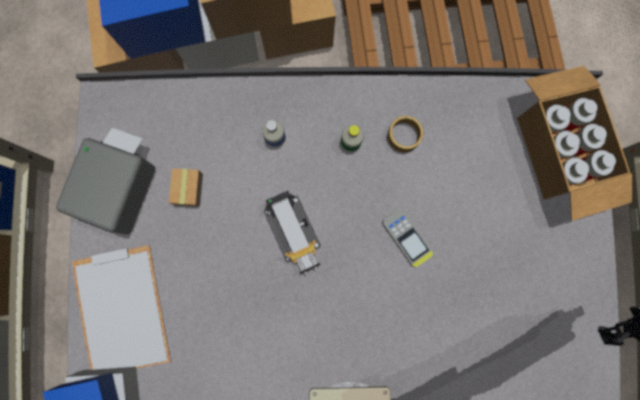

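Emit:
{"name": "move_arm", "arguments": {
  "steps": [
    [0,0,1.5,0.02,0.041,0,0.0854],
    [0,0,1.5,0.02,0.041,0,0.0854],
    [0,0,1.5,0.02,0.041,0,0.0854],
    [0,0,1.5,0.02,0.041,0,0.0854],
    [0,0,1.5,0.02,0.041,0,0.0854]
  ]
}}

```text
clock: 1.9
eef_pos: [375.7, -382.4, 231.5]
tool_rot: [3.141, -0.0, 0.569]
force: [0.3, -0.2, -0.5]
width: 85.5
gripper_force: 0.0
```

Emit:
{"name": "move_arm", "arguments": {
  "steps": [
    [0,0,0.3,0.02,0.041,0,0.0854],
    [0,0,0.3,0.02,0.041,0,0.0854],
    [0,0,0.3,0.02,0.041,0,0.0854],
    [0,0,0.2,0.02,0.041,0,0.0854],
    [0,0,0,0.02,0.041,0,0.0854]
  ]
}}

```text
clock: 2.4
eef_pos: [475.7, -177.3, 231.6]
tool_rot: [3.141, -0.0, 0.587]
force: [0.8, 0.3, -0.1]
width: 85.2
gripper_force: 0.0
```

Emit:
{"name": "move_arm", "arguments": {
  "steps": [
    [0,0,0,0.005,0.012,-0.02,0.0854],
    [0,0,0,0,0,0,0.0854],
    [0,0,0,0,0,0,0.0854]
  ]
}}

```text
clock: 2.7
eef_pos: [479.4, -167.8, 211.3]
tool_rot: [-3.141, 0.001, 0.586]
force: [-0.6, -0.9, 0.9]
width: 85.5
gripper_force: 0.0
```

```bash
cat >> h.py <<'E'
def st():
    s=telemetry.read_state(); print('t',round(s['clock'],2),'tcp',np.round(s['eef_pos'],1),'rotdeg',np.degrees(s['tool_rot']).round(2),'F',np.round(s['force'],1),'w',round(s['width'],1),'g',round(s['gripper_force'],1)); return s
E
python3 - <<'E'
from h import *
st()
im,d=eyes.get_image('wrist'); cal=eyes.calibration('wrist'); cv2.imwrite('pics/w1.png',im)
for n in ['terminal','scan_end','charge_end']:
    print(n,[(round(r['confidence'],2),w(cal,r['location']).round(1)) for r in finder.pinpoint('wrist',n)[:2]])
r=finder.cut_out('wrist','terminal')
P=cloud(cal,r[0]['mask'],d);P=P[P[:,2]>8]
print(cv2.minAreaRect(P[:,:2].astype(np.float32)),np.median(P,0))
E
```

```text
t 2.7 tcp [ 479.4 -167.8  211.3] rotdeg [-1.7999e+02  8.0000e-02  3.3600e+01] F [-0.6 -0.9  0.9] w 85.5 g 0.0
terminal [(0.74, array([ 482.7, -160.9,    1. ]))]
scan_end [(0.64, array([ 419.3, -202. ,   -0.5]))]
charge_end [(0.89, array([ 553.9, -119.4,    2.8]))]
((485.635498046875, -158.80661010742188), (151.11163330078125, 64.188720703125), 33.569190979003906) [ 490.98566018 -155.69218342   16.10758192]
```

View pics/w1.png

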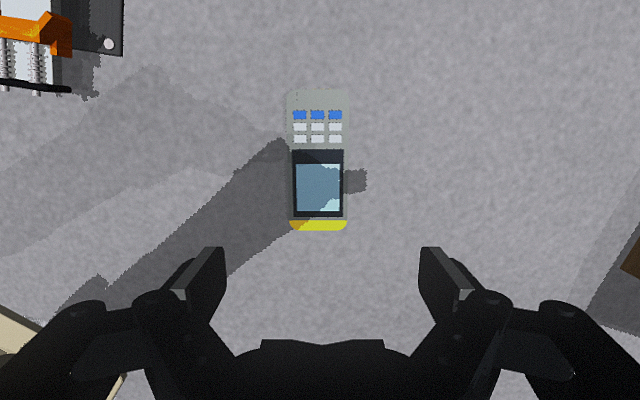

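Emit:
{"name": "move_arm", "arguments": {
  "steps": [
    [0,0,0,0.006,0.01,-0.05,0.0854],
    [0,0,0,0,0,-0.049,0.0854],
    [0,0,0,0,0,-0.049,0.0854],
    [0,0,0,0,0,-0.045,0.077],
    [0,0,0,0,0,-0.012,0.077]
  ]
}}

```text
clock: 3.45
eef_pos: [482.9, -157.2, 4.0]
tool_rot: [-3.136, 0.005, 0.586]
force: [-0.8, 0.2, -0.4]
width: 77.1
gripper_force: 0.0
```

Emit:
{"name": "move_arm", "arguments": {
  "steps": [
    [0,0,0,0,0,-0.004,0.074],
    [0,0,0,0,0,-0.003,0.074],
    [0,0,0,0,0,-0.003,0.074],
    [0,0,0,0,0,0,0.074]
  ]
}}

```text
clock: 3.85
eef_pos: [487.0, -157.6, -1.0]
tool_rot: [3.139, -0.002, 0.587]
force: [0.6, 0.2, -0.5]
width: 73.7
gripper_force: 0.0
```

```bash
python3 - <<'E'
from h import *
st()
im,d=eyes.get_image('wrist');cv2.imwrite('pics/w2.png',im);st()
E
```

```text
t 3.85 tcp [ 487.  -157.6   -1. ] rotdeg [ 1.7988e+02 -1.1000e-01  3.3620e+01] F [ 0.6  0.2 -0.5] w 73.7 g 0.0
t 3.9 tcp [ 486.8 -157.6   -1. ] rotdeg [ 1.7989e+02 -1.0000e-01  3.3620e+01] F [ 0.6 -0.  -0. ] w 74.2 g 0.0
```

View pics/w2.png

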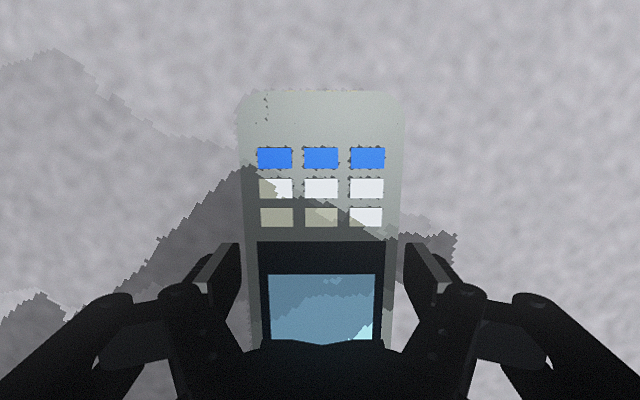

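Emit:
{"name": "move_arm", "arguments": {
  "steps": [
    [0,0,0,0,0,-0.003,0.074],
    [0,0,0,0,0,0,0.05],
    [0,0,0,0,0,0,0.05],
    [0,0,0,0,0,0,0.05],
    [0,0,0,0,0,0,0.05]
  ]
}}

```text
clock: 4.4
eef_pos: [486.2, -157.3, -4.6]
tool_rot: [3.141, -0.001, 0.587]
force: [-0.2, 0.5, 6.6]
width: 62.6
gripper_force: 65.9
```

Emit:
{"name": "move_arm", "arguments": {
  "steps": [
    [0,0,0,0,0,0.01,0.05],
    [0,0,0,0,0,0.03,0.05],
    [0,0,-1,0,0.005,0.04,0.05],
    [0,0,-1,0.004,0.022,0.04,0.05],
    [0,0,-1,0.004,0.022,0.04,0.05]
  ]
}}

```text
clock: 4.9
eef_pos: [493.0, -108.0, 156.3]
tool_rot: [-3.141, 0.001, 0.532]
force: [0.6, -0.4, -2.2]
width: 62.3
gripper_force: 67.6
```

Emit:
{"name": "move_arm", "arguments": {
  "steps": [
    [0,0,-2,0.007,0.03,0.035,0.05],
    [0,0,-2,0.007,0.03,0.03,0.05],
    [0,0,-2,0.006,0.03,0.01,0.05],
    [0,0,0,0,0.02,0,0.05],
    [0,0,0,0,0,0,0.05]
  ]
}}

```text
clock: 5.4
eef_pos: [513.3, 6.0, 230.2]
tool_rot: [-3.14, -0.001, 0.436]
force: [0.4, -0.2, -2.4]
width: 62.4
gripper_force: 67.5
```

Emit:
{"name": "move_arm", "arguments": {
  "steps": [
    [0,0,0,0,0,0,0.05],
    [0,0,0,0,0,0,0.05]
  ]
}}

```text
clock: 5.6
eef_pos: [513.2, 0.4, 229.4]
tool_rot: [3.141, 0.001, 0.428]
force: [0.2, 0.0, -3.4]
width: 62.4
gripper_force: 67.5
```

```bash
python3 - <<'E'
from h import *
s=st()
im,d=eyes.get_image('wrist');cal=eyes.calibration('wrist');cv2.imwrite('pics/w3.png',im)
np.savez('w3.npz',d=d,im=im,pos=cal['position'],att=cal['attitude'])
T=rot(s['tool_rot'])
for n in ['cradle','sprung_side','fixed_side','terminal','scan_end','charge_end']:
  for r in finder.pinpoint('wrist',n)[:2]:
    p=w(cal,r['location']); print(n,round(r['confidence'],2),p.round(1), 'tool',(T.T@(p-s['eef_pos'])).round(1))
r=finder.cut_out('wrist','cradle')
if r:
    P=cloud(cal,r[0]['mask'],d);P=P[(P[:,2]>45)&(P[:,2]<95)]; print(len(P),cv2.minAreaRect(P[:,:2].astype(np.float32)),np.percentile(P[:,2],[5,25,50,75,95]))
    h,b=np.histogram(P[:,2],np.arange(44,96,2));print(dict(zip(b,h)))
st()
E
```

```text
t 5.6 tcp [5.132e+02 4.000e-01 2.294e+02] rotdeg [1.7998e+02 8.0000e-02 2.4530e+01] F [ 0.2  0.  -3.4] w 62.4 g 67.5
cradle 0.81 [511.  141.6  -2.6] tool [  56.9 -129.4  231.9]
sprung_side 0.57 [445.2 109.1  -4. ] tool [ -16.4 -127.2  233.4]
terminal 0.78 [5.111e+02 5.000e-01 2.365e+02] tool [-1.9 -0.9 -7.1]
charge_end 0.96 [587.7  30.3 235.4] tool [80.2  3.8 -6.1]
14105 ((498.95098876953125, 136.76229858398438), (210.2618408203125, 82.89054870605469), 24.0564022064209) [56.40989622 58.19073927 59.04621848 73.47160472 82.11294429]
{np.int64(44): np.int64(19), np.int64(46): np.int64(72), np.int64(48): np.int64(111), np.int64(50): np.int64(137), np.int64(52): np.int64(146), np.int64(54): np.int64(164), np.int64(56): np.int64(2182), np.int64(58): np.int64(6020), np.int64(60): np.int64(406), np.int64(62): np.int64(127), np.int64(64): np.int64(97), np.int64(66): np.int64(171), np.int64(68): np.int64(327), np.int64(70): np.int64(381), np.int64(72): np.int64(249), np.int64(74): np.int64(72), np.int64(76): np.int64(77), np.int64(78): np.int64(209), np.int64(80): np.int64(2278), np.int64(82): np.int64(858), np.int64(84): np.int64(2), np.int64(86): np.int64(0), np.int64(88): np.int64(0), np.int64(90): np.int64(0), np.int64(92): np.int64(0)}
t 6.0 tcp [513.8   1.4 229.5] rotdeg [-1.800e+02  1.000e-02  2.459e+01] F [ 0.6  0.1 -3.2] w 62.4 g 67.5
```

View pics/w3.png

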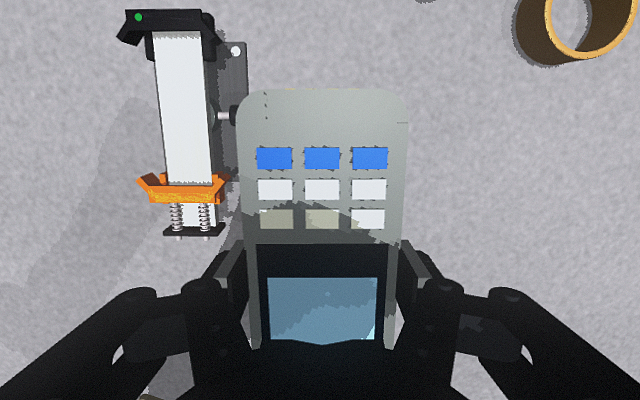

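```bash
python3 - <<'E'
from h import *
z=np.load('w3.npz');cal=eyes.calibration('wrist');cal['position']=z['pos'];cal['attitude']=z['att'];d=z['d'];im=z['im'].astype(int)
P=cloud(cal,np.ones_like(d,bool),d); v,u=np.nonzero(d>0); C=im[v,u]
def show(n,m):
    Q=P[m]; print(n,len(Q),np.median(Q,0).round(1)); return Q
reg=(u<260)&(v<260)
white=reg&(C.min(1)>170)&(P[:,2]>55)&(P[:,2]<62)&(v>35)&(v<180)
Q=show('rail',white)
# rail side edges, per slice along the yaw direction
th=np.radians(24.5)
for it in range(3):
    U=np.array([np.cos(th),np.sin(th)]);N=np.array([-U[1],U[0]])
    a=Q[:,:2]@U;b=Q[:,:2]@N
    bins=np.arange(a.min()+8,a.max()-8,5); mid=[];aa=[];wd=[]
    for lo in bins:
        k=(a>=lo)&(a<lo+5)
        if k.sum()>20: l,h=np.percentile(b[k],[1,99]); mid.append((l+h)/2);aa.append(lo+2.5);wd.append(h-l)
    p=np.polyfit(aa,mid,1); th+=np.arctan(p[0])
print('rail yaw',np.degrees(th),'width',np.median(wd),'b mid',np.polyval(p,np.mean(aa)))
U=np.array([np.cos(th),np.sin(th)]);N=np.array([-U[1],U[0]])
b0=np.polyval(p,np.mean(aa))
A=P[:,:2]@U;B=P[:,:2]@N
top=reg&(P[:,2]>78.5)&(P[:,2]<86)
orange=top&(C[:,2]>180)&(C[:,0]<80); black=top&(C.max(1)<90)&(v<70)
for n,m in(('orange',orange),('black',black)):
    print(n,m.sum(),'z',np.median(P[m,2]).round(1),'A',np.percentile(A[m],[1,5,50,95,99]).round(1),'B',np.percentile(B[m],[1,50,99]).round(1))
    k=m&(abs(B-b0)<15); print('  mid A',np.percentile(A[k],[1,3,50,97,99]).round(1))
np.set_printoptions(suppress=True)
# rail A range
k=reg&(C.min(1)>170)&(P[:,2]>55)&(P[:,2]<62)&(abs(B-b0)<15); print('rail A',np.percentile(A[k],[0.5,99.5]).round(1))
# terminal
t=(u>225)&(u<420)&(v>80)&(P[:,2]>228)&(P[:,2]<275)&(v<235)
Q=P[t];print('term z',np.percentile(Q[:,2],[5,50,95]).round(1))
pl,_,_,_=np.linalg.lstsq(np.c_[Q[:,:2]-Q[:,:2].mean(0),np.ones(len(Q))],Q[:,2],rcond=None);print('slopes along U,N',pl[:2]@U,pl[:2]@N)
a=A[t];b=B[t]; 
e=[];
for lo in np.arange(a.max()-80,a.max()-20,5):
    k=(a>=lo)&(a<lo+5); l,h=np.percentile(b[k],[.5,99.5]); e.append((lo+2.5,(l+h)/2,h-l))
e=np.array(e);print(e.round(1)); p=np.polyfit(e[:,0],e[:,1],1);print('term yaw rel rail',np.degrees(np.arctan(p[0])))
m=np.abs(b-np.median(b))<15;print('charge end A',np.percentile(a[m],[98,99,99.8]).round(1))
tcp=np.array([513.2,.4]);print('tcp A,B',tcp@U,tcp@N)
E
```

```text
rail 6484 [521.9 146.8  58.5]
rail yaw 24.04696252525685 width 42.13459638260082 b mid -78.2533014950109
orange 1271 z 81.5 A [449.7 450.5 458.9 468.5 471.6] B [-115.8  -78.2  -39.9]
  mid A [449.7 450.  457.7 465.5 465.5]
black 1882 z 81.5 A [590.6 593.9 603.8 612.6 613.3] B [-117.3  -79.7  -40.2]
  mid A [597.3 597.5 605.4 613.1 613.3]
rail A [419.8 596.3]
term z [248.4 249.5 251. ]
slopes along U,N -0.014504883910108941 -0.0005363864696772072Traceback (most recent call last):
  File "<stdin>", line 38, in <module>
    return _quantile_unchecked(
        a, q, axis, out, overwrite_input, method, keepdims, weights)
    return _ureduce(a,
                    func=_quantile_ureduce_func,
    ...<5 lines>...
                    overwrite_input=overwrite_input,
                    method=method)
    r = func(a, **kwargs)
    result = _quantile(arr,
                       quantiles=q,
    ...<2 lines>...
                       out=out,
                       weights=wgt)
    slices_having_nans = np.isnan(arr[-1, ...])
                                  ~~~^^^^^^^^^
IndexError: index -1 is out of bounds for axis 0 with size 0
```

```bash
python3 - <<'E'
from h import *
z=np.load('w3.npz');cal=eyes.calibration('wrist');cal['position']=z['pos'];cal['attitude']=z['att'];d=z['d']
P=cloud(cal,np.ones_like(d,bool),d); v,u=np.nonzero(d>0)
th=np.radians(24.05);U=np.array([np.cos(th),np.sin(th)]);N=np.array([-U[1],U[0]])
A=P[:,:2]@U;B=P[:,:2]@N;tcp=np.array([513.2,.4]);A0,B0=tcp@U,tcp@N
t=(u>225)&(u<420)&(v>80)&(P[:,2]>244)&(P[:,2]<256)&(v<235)
a=A[t]-A0;b=B[t]-B0;e=[]
for lo in range(20,75,5):
    k=(a>=lo)&(a<lo+5)
    if k.sum()>50: l,h=np.percentile(b[k],[.5,99.5]); e.append((lo+2.5,(l+h)/2,h-l))
e=np.array(e);print(e.round(1));k=e[:,0]<62; p=np.polyfit(e[k,0],e[k,1],1);print('yaw rel rail',np.degrees(np.arctan(p[0])),'b at 0',p[1])
m=np.abs(b-np.median(b))<15;print('charge end a',np.percentile(a[m],[98,99,99.8]).round(1),'tcp A B',A0,B0)
c=np.array([513.5,143.4]);print('cradle-tcp in U,N',(c-tcp)@U,(c-tcp)@N)
E
```

```text
[[22.5 -0.1 63. ]
 [27.5 -0.  63. ]
 [32.5  0.1 63.1]
 [37.5  0.1 63.2]
 [42.5  0.2 63. ]
 [47.5  0.2 63.1]
 [52.5  0.2 63. ]
 [57.5  0.3 63.2]
 [62.5  0.2 63.1]
 [67.5  0.2 61.1]
 [72.5  0.3 54.3]]
yaw rel rail 0.5258560576002546 b at 0 -0.2485103256597619
charge end a [73.2 73.7 74.1] tcp A B 468.81220624022615 -208.78102231805394
cradle-tcp in U,N 58.551277137092335 130.46393350507032
```

Emit:
{"name": "move_arm", "arguments": {
  "steps": [
    [1.4,-3.2,-0.1,0.0045,0.0375,0,0.05],
    [1.4,-3.2,-0.1,0.0045,0.0375,0,0.05],
    [1.4,-3.2,-0.1,0.005,0.0375,0,0.05],
    [1.5,-3.2,-0.2,0.005,0.0375,-0.02,0.05],
    [0,0,0,0,0,-0.04,0.05]
  ]
}}

```text
clock: 6.5
eef_pos: [534.1, 158.7, 172.1]
tool_rot: [-3.141, -0.255, 0.429]
force: [1.5, 0.1, -3.7]
width: 62.7
gripper_force: 67.5
```

Emit:
{"name": "move_arm", "arguments": {
  "steps": [
    [0,0,0,0,0,-0.03,0.05],
    [0,0,0,0,0,-0.02,0.05],
    [0,0,0,0,0,0,0.05],
    [0,0,0,0,0,0,0.05]
  ]
}}

```text
clock: 6.9
eef_pos: [534.1, 152.6, 126.9]
tool_rot: [-3.141, -0.239, 0.421]
force: [0.1, 0.7, -2.2]
width: 62.3
gripper_force: 67.6
```

```bash
cat >> h.py <<'E'
C0=np.array([513.5,143.4]);TH=np.radians(24.05)
RC=R.from_euler('z',TH).as_matrix()
def rel(show=True):
    s=telemetry.read_state(); p=RC.T@(np.array(s['eef_pos'])-[*C0,0]); T=RC.T@rot(s['tool_rot'])@np.diag([1,-1,-1])
    S=p+T@[-75.5,0,4.5]; E=p+T@[74.5,0,4.5]; top=p+T@[-75.5,0,20.5]
    e=np.degrees(R.from_matrix(T).as_rotvec())
    print('t',round(s['clock'],2),'tcp',p.round(1),'rotvec',e.round(2),'S',S.round(1),'E',E.round(1),'Stop',top.round(1),'F',(RC.T@s['force']).round(1),'tq',(RC.T@s['torque']).round(2),'w',round(s['width'],1))
E
python3 - <<'E'
from h import *
rel()
eyes.get_image('side')
c='side';cal=eyes.calibration(c);im,d=eyes.get_image(c);cv2.imwrite('pics/s4.png',cv2.resize(im[110:290,220:440],None,fx=3,fy=3,interpolation=cv2.INTER_CUBIC))
for n in ['scan_end','charge_end']:
  for r in finder.pinpoint(c,n)[:1]:
    print(n,round(r['confidence'],2),(RC.T@(w(cal,r['location'])-[*C0,0])).round(1))
rel()
E
```

```text
t 6.9 tcp [ 22.6   0.  126.9] rotvec [  0.03 -13.67   0.07] S [-5.190e+01 -1.000e-01  1.135e+02] E [9.390e+01 1.000e-01 1.489e+02] Stop [-5.56e+01 -1.00e-01  1.29e+02] F [ 0.3  0.7 -2.2] tq [-0.04  0.4  -0.01] w 62.3
scan_end 0.89 [-5.540e+01 -1.000e-01  1.141e+02]
charge_end 0.58 [9.030e+01 1.000e-01 1.447e+02]
t 7.1 tcp [ 22.9  -0.2 127.9] rotvec [  0.06 -13.8    0.07] S [-51.5  -0.2 114.3] E [ 9.42e+01 -1.00e-01  1.50e+02] Stop [-55.3  -0.3 129.8] F [ 0.4 -0.1 -2.7] tq [-0.02  0.42  0.  ] w 62.4
```

View pics/s4.png

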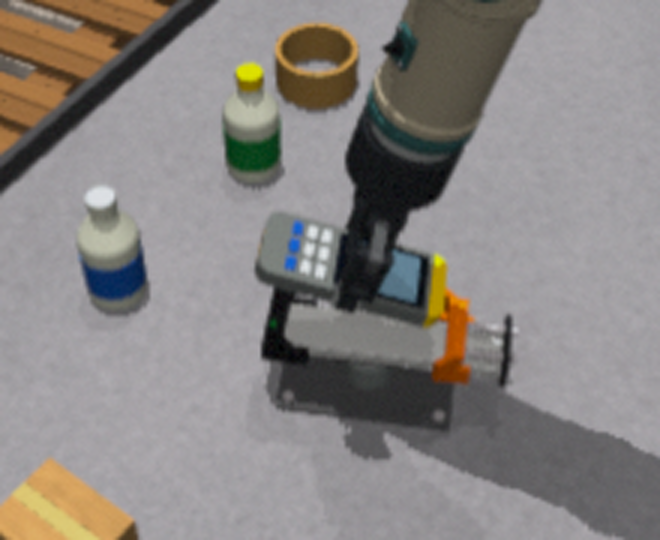

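Emit:
{"name": "move_arm", "arguments": {
  "steps": [
    [0,0,0,0,0,-0.02,0.05],
    [0,0,0,0,0,-0.015,0.05],
    [0,0,0,0,0,-0.01,0.05],
    [0,0,0,0,0,0,0.05]
  ]
}}

```text
clock: 7.5
eef_pos: [530.6, 153.7, 93.8]
tool_rot: [-3.134, -0.23, 0.42]
force: [-0.2, -0.4, -2.7]
width: 62.8
gripper_force: 67.5
```

```bash
python3 -c "
from h import *
rel()"
```

```text
t 7.5 tcp [19.8  2.4 93.8] rotvec [  0.46 -13.2    0.05] S [-54.8   2.4  80.9] E [ 91.3   2.4 115.2] Stop [-58.4   2.3  96.5] F [-0.3 -0.3 -2.7] tq [0.07 0.47 0.02] w 62.8
```

Emit:
{"name": "move_arm", "arguments": {
  "steps": [
    [0,0,0,0,0,0,0.05],
    [0,0,0,0,0,0,0.05]
  ]
}}

```text
clock: 7.7
eef_pos: [531.6, 153.6, 95.1]
tool_rot: [-3.134, -0.233, 0.42]
force: [-0.6, 1.6, -2.9]
width: 62.7
gripper_force: 67.5
```

```bash
python3 -c "
from h import *
rel()"
```

```text
t 7.7 tcp [20.7  1.9 95.1] rotvec [  0.45 -13.35   0.08] S [-53.8   1.9  82.1] E [ 92.2   1.9 116.7] Stop [-57.5   1.7  97.6] F [ 0.1  1.7 -2.9] tq [ 0.01  0.38 -0.01] w 62.7
```

```bash
python3 -c "
from h import *
print(telemetry.read_state()['qpos'].round(3))"
```

```text
[-0.48   0.643  0.249  2.129 -0.895  0.238 -0.587]
```

Emit:
{"name": "move_arm", "arguments": {
  "steps": [
    [-0.4,-0.4,0,0.0008,-0.0018,-0.006,0.05],
    [0,0,0,0,0,-0.006,0.05],
    [0,0,0,0,0,-0.003,0.05],
    [0,0,0,0,0,0,0.05],
    [0,0,0,0,0,0,0.05]
  ]
}}

```text
clock: 8.2
eef_pos: [532.8, 151.8, 80.4]
tool_rot: [3.141, -0.235, 0.421]
force: [-0.1, 0.3, -3.5]
width: 62.7
gripper_force: 67.6
```

```bash
python3 -c "
from h import *
rel()"
```

```text
t 8.2 tcp [21.  -0.1 80.4] rotvec [ -0.05 -13.45   0.09] S [-53.4  -0.3  67.2] E [ 92.4  -0.  102.1] Stop [-57.2  -0.2  82.8] F [-0.   0.3 -3.5] tq [-0.02  0.36  0.03] w 62.7
```

```bash
python3 -c "
from h import *
print(telemetry.read_state()['qpos'].round(3))"
```

```text
[-0.508  0.678  0.29   2.139 -1.098  0.233 -0.389]
```

Emit:
{"name": "move_arm", "arguments": {
  "steps": [
    [-0.4,0.9,0,0,0,-0.002,0.05],
    [0,0,0,0,0,-0.002,0.05],
    [0,0,0,0,0,0,0.05],
    [0,0,0,0,0,0,0.05]
  ]
}}

```text
clock: 8.6
eef_pos: [532.2, 151.8, 76.0]
tool_rot: [3.141, -0.217, 0.422]
force: [1.0, 0.4, -3.1]
width: 62.4
gripper_force: 67.6
```

```bash
python3 -c "
from h import *
print(telemetry.read_state()['qpos'].round(3));rel()"
```

```text
[-0.531  0.693  0.324  2.126 -1.072  0.262 -0.418]
t 8.6 tcp [20.5  0.1 76. ] rotvec [ -0.05 -12.42   0.12] S [-54.2  -0.1  64.1] E [92.3  0.2 96.4] Stop [-57.6  -0.1  79.7] F [ 1.1 -0.  -3.1] tq [0.   0.35 0.06] w 62.4
```

Emit:
{"name": "move_arm", "arguments": {
  "steps": [
    [0,0,0,0,0,-0.002,0.05],
    [0,0,0,0,0,-0.0015,0.05],
    [0,0,0,0,0,0,0.05]
  ]
}}

```text
clock: 8.9
eef_pos: [532.2, 151.7, 72.2]
tool_rot: [3.14, -0.216, 0.422]
force: [0.8, -0.1, -2.3]
width: 62.7
gripper_force: 67.6
```

Emit:
{"name": "move_arm", "arguments": {
  "steps": [
    [0,0,0,0,0,-0.001,0.05],
    [0,0,0,0,0,0,0.05]
  ]
}}

```text
clock: 9.1
eef_pos: [532.3, 151.7, 71.3]
tool_rot: [3.14, -0.216, 0.422]
force: [-0.4, -0.1, -3.4]
width: 62.6
gripper_force: 67.6
```

```bash
python3 -c "
from h import *
print(telemetry.read_state()['qpos'].round(3));rel()"
```

```text
[-0.516  0.7    0.301  2.127 -1.08   0.246 -0.409]
t 9.1 tcp [20.5 -0.1 71.3] rotvec [ -0.06 -12.4    0.13] S [-54.2  -0.2  59.5] E [92.3  0.1 91.7] Stop [-57.6  -0.2  75.1] F [-0.4  0.  -3.4] tq [-0.02  0.34  0.02] w 62.6
```

Feel for the rail in 1 mm steps.

Emit:
{"name": "move_arm", "arguments": {
  "steps": [
    [0,0,0,0,0,-0.001,0.05],
    [0,0,0,0,0,0,0.05]
  ]
}}

```text
clock: 9.3
eef_pos: [532.5, 151.8, 70.5]
tool_rot: [3.14, -0.217, 0.422]
force: [-0.0, 0.4, -1.5]
width: 62.6
gripper_force: 67.8
```

Emit:
{"name": "move_arm", "arguments": {
  "steps": [
    [0,0,0,0,0,-0.0005,0.05],
    [0,0,0,0,0,0,0.05]
  ]
}}

```text
clock: 9.5
eef_pos: [532.6, 151.9, 70.2]
tool_rot: [3.14, -0.217, 0.422]
force: [0.4, 0.0, 0.5]
width: 62.8
gripper_force: 68.0
```

Emit:
{"name": "move_arm", "arguments": {
  "steps": [
    [0,0,0,0,0,0.0007,0.05],
    [-0.2,0.5,0,-0.0037,-0.0016,-0.0007,0.05],
    [0,0,0,-0.0037,-0.0016,0,0.05],
    [0,0,0,0,0,0,0.05],
    [0,0,0,0,0,0,0.05]
  ]
}}

```text
clock: 10.0
eef_pos: [524.5, 148.5, 69.8]
tool_rot: [3.141, -0.207, 0.422]
force: [-0.0, 0.5, -1.0]
width: 62.3
gripper_force: 67.8
```

```bash
python3 -c "
from h import *
print(telemetry.read_state()['qpos'].round(3));rel()"
```

```text
[-0.514  0.697  0.299  2.141 -1.08   0.243 -0.405]
t 10.0 tcp [12.1  0.1 69.8] rotvec [ -0.03 -11.84   0.13] S [-62.7  -0.   58.7] E [84.1  0.3 89.5] Stop [-66.   -0.   74.4] F [ 0.2  0.4 -1. ] tq [0.03 0.43 0.01] w 62.3
```

Emit:
{"name": "move_arm", "arguments": {
  "steps": [
    [-0.2,0.45,0,-0.0027,-0.0012,-0.0004,0.05],
    [-0.2,0.45,0,-0.0027,-0.0012,-0.0005,0.05],
    [0,0,0,0,0,0,0.05],
    [0,0,0,0,0,0,0.05]
  ]
}}

```text
clock: 10.4
eef_pos: [519.8, 146.9, 69.1]
tool_rot: [3.141, -0.19, 0.423]
force: [3.1, 2.7, -2.5]
width: 62.3
gripper_force: 67.6
```

```bash
python3 -c "
from h import *
print(telemetry.read_state()['qpos'].round(3));rel()"
```

```text
[-0.535  0.702  0.329  2.14  -1.06   0.268 -0.426]
t 10.4 tcp [ 7.2  0.6 69.1] rotvec [ -0.02 -10.91   0.17] S [-67.8   0.4  59.2] E [79.5  0.8 87.6] Stop [-70.9   0.4  74.9] F [ 3.9  1.2 -2.5] tq [ 0.43 -0.55  0.01] w 62.3
```

Emit:
{"name": "move_arm", "arguments": {
  "steps": [
    [0,0,-0.1,-0.0026,-0.0015,0,0.05],
    [0,0,0,-0.0027,-0.0012,-0.0002,0.05],
    [0,0,0,0,0,0,0.05],
    [0,0,0,0,0,0,0.05]
  ]
}}

```text
clock: 10.8
eef_pos: [514.9, 144.5, 69.2]
tool_rot: [3.142, -0.191, 0.421]
force: [3.4, 4.9, -2.5]
width: 62.3
gripper_force: 67.5
```

```bash
python3 -c "
from h import *
print(telemetry.read_state()['qpos'].round(3));rel()"
```

```text
[-0.521  0.695  0.31   2.155 -1.071  0.251 -0.412]
t 10.8 tcp [ 1.7  0.4 69.2] rotvec [  0.   -10.97   0.06] S [-73.3   0.3  59.2] E [74.   0.5 87.7] Stop [-76.3   0.3  74.9] F [ 5.1  3.1 -2.5] tq [ 0.58 -0.82  0.  ] w 62.3
```

Emit:
{"name": "move_arm", "arguments": {
  "steps": [
    [0,0,0,-0.0003,0.0007,0,0.05],
    [-0.1,0.25,0,-0.0027,-0.0012,-0.0003,0.05],
    [-0.1,0.25,0,-0.0027,-0.0012,-0.0003,0.05],
    [0,0,0,0,0,0,0.05],
    [0,0,0,0,0,0,0.05]
  ]
}}

```text
clock: 11.3
eef_pos: [510.3, 142.5, 68.8]
tool_rot: [3.14, -0.184, 0.421]
force: [5.9, 3.9, -2.9]
width: 62.3
gripper_force: 67.4
```

```bash
python3 -c "
from h import *
print(telemetry.read_state()['qpos'].round(3));rel()"
```

```text
[-0.527  0.694  0.318  2.161 -1.066  0.255 -0.417]
t 11.3 tcp [-3.3  0.5 68.8] rotvec [ -0.06 -10.52   0.06] S [-78.3   0.4  59.4] E [69.1  0.6 86.8] Stop [-81.3   0.5  75.1] F [ 7.   1.1 -2.9] tq [ 0.32 -1.15  0.09] w 62.3
```

Emit:
{"name": "move_arm", "arguments": {
  "steps": [
    [0,0,0,-0.0016,-0.0005,-0.0003,0.05],
    [0,0,0,0,0,0,0.05],
    [0,0,0,0,0,0,0.05]
  ]
}}

```text
clock: 11.6
eef_pos: [509.1, 142.0, 68.6]
tool_rot: [3.14, -0.184, 0.421]
force: [5.4, 4.9, -2.7]
width: 62.9
gripper_force: 67.4
```

```bash
python3 - <<'E'
from h import *
rel()
im,d=eyes.get_image('wrist');cal=eyes.calibration('wrist');cv2.imwrite('pics/w5.png',im)
# fixed jaw lip edge and charge end in the same cloud
P=cloud(cal,np.ones_like(d,bool),d); v,u=np.nonzero(d>0);C=im[v,u].astype(int)
Q=(P-[*C0,0])@RC
k=(abs(Q[:,1])<15)&(Q[:,0]>40)&(Q[:,0]<100)&(Q[:,2]>70)
Q=Q[k];C=C[k]; blk=C.max(1)<90
print('lip',np.percentile(Q[blk],[2,98],axis=0).round(1)); 
g=~blk&(Q[:,2]>88);print('term end',np.percentile(Q[g][:,0],[98,99.5]).round(1),np.percentile(Q[g][:,2],[98]).round(1))
E
```

```text
t 11.6 tcp [-4.6  0.5 68.6] rotvec [ -0.08 -10.56   0.05] S [-79.6   0.5  59.2] E [67.8  0.6 86.7] Stop [-82.6   0.5  75. ] F [ 6.9  2.3 -2.7] tq [ 0.28 -1.24  0.09] w 62.9
lip [[ 70.1 -14.5  80.2]
 [ 85.7  14.3  82.9]]
term end [64.  64.3] [102.3]
```

View pics/w5.png

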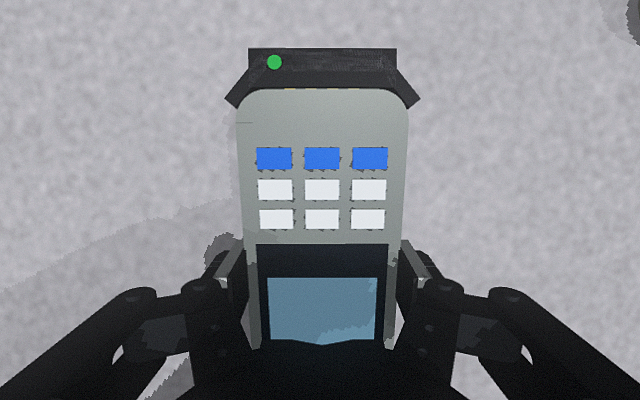

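Emit:
{"name": "move_arm", "arguments": {
  "steps": [
    [-0.56,1.26,0,-0.0004,-0.0002,-0.0018,0.05],
    [-0.56,1.26,0,-0.0004,-0.0002,-0.0018,0.05],
    [-0.56,1.26,0,-0.0003,-0.0001,-0.0018,0.05],
    [-0.56,1.26,0,-0.0003,-0.0001,-0.0018,0.05],
    [0,0,0,0,0,0,0.05]
  ]
}}

```text
clock: 12.15
eef_pos: [508.4, 141.8, 61.1]
tool_rot: [3.139, -0.088, 0.421]
force: [5.8, 3.3, -1.8]
width: 62.2
gripper_force: 67.7
```

```bash
python3 -c "
from h import *
print(telemetry.read_state()['qpos'].round(3));rel()"
```

```text
[-0.644  0.758  0.496  2.085 -0.932  0.433 -0.565]
t 12.15 tcp [-5.3  0.6 61.1] rotvec [-0.13 -5.06  0.08] S [-80.9   0.5  58.9] E [68.5  0.7 72.2] Stop [-82.3   0.5  74.9] F [ 6.6  0.6 -1.8] tq [ 0.4  -1.34 -0.04] w 62.2
```

Emit:
{"name": "move_arm", "arguments": {
  "steps": [
    [-0.4,0.94,0,-0.0006,-0.0003,-0.0013,0.05],
    [-0.4,0.94,0,-0.0004,-0.0002,-0.0013,0.05],
    [-0.35,0.94,0,-0.0003,-0.0001,-0.0013,0.05],
    [-0.35,0.8,0,-0.0002,-0.0001,-0.0012,0.05],
    [0,0,0,0,0,0,0.05]
  ]
}}

```text
clock: 12.65
eef_pos: [507.0, 141.1, 56.0]
tool_rot: [-3.141, -0.021, 0.42]
force: [5.7, 5.0, -1.5]
width: 62.1
gripper_force: 67.8
```

```bash
python3 -c "
from h import *
rel()"
```

```text
t 12.65 tcp [-6.9  0.6 56. ] rotvec [ 0.01 -1.19  0.04] S [-82.5   0.5  59. ] E [67.5  0.6 62.1] Stop [-82.8   0.5  75. ] F [ 7.2  2.2 -1.5] tq [ 0.42 -1.46 -0.06] w 62.1
```

Emit:
{"name": "move_arm", "arguments": {
  "steps": [
    [-0.16,0.37,0,0,0,-0.0006,0.05],
    [-0.16,0.37,0,0,0,-0.0006,0.05],
    [0,0,0,0,0,0,0.05]
  ]
}}

```text
clock: 12.95
eef_pos: [506.9, 141.1, 55.0]
tool_rot: [-3.141, -0.007, 0.42]
force: [6.0, 5.3, -0.8]
width: 62.2
gripper_force: 67.8
```

```bash
python3 -c "
from h import *
rel()"
```

```text
t 12.95 tcp [-7.   0.6 55. ] rotvec [ 0.03 -0.41  0.02] S [-82.5   0.5  58.9] E [67.5  0.6 60. ] Stop [-82.6   0.5  74.9] F [ 7.6  2.4 -0.8] tq [ 0.44 -1.5  -0.04] w 62.2
```

Emit:
{"name": "move_arm", "arguments": {
  "steps": [
    [0,0,0,0.0014,0.0008,-0.0002,0.05],
    [-0.05,0.12,0,0.0015,0.0008,-0.0001,0.05],
    [0,0,0,0.0015,0.0008,0,0.05],
    [0,0,0,0,0,0,0.05]
  ]
}}

```text
clock: 13.35
eef_pos: [510.8, 142.8, 54.7]
tool_rot: [-3.141, -0.004, 0.42]
force: [5.1, 3.1, -0.7]
width: 62.9
gripper_force: 67.9
```

```bash
python3 - <<'E'
from h import *
rel()
im,d=eyes.get_image('wrist');cv2.imwrite('pics/w6.png',im)
E
```

```text
t 13.35 tcp [-2.7  0.6 54.7] rotvec [ 0.02 -0.23  0.  ] S [-78.2   0.6  58.9] E [71.8  0.6 59.5] Stop [-78.3   0.6  74.9] F [ 5.9  0.8 -0.7] tq [ 0.26 -1.15  0.03] w 62.9
```

View pics/w6.png

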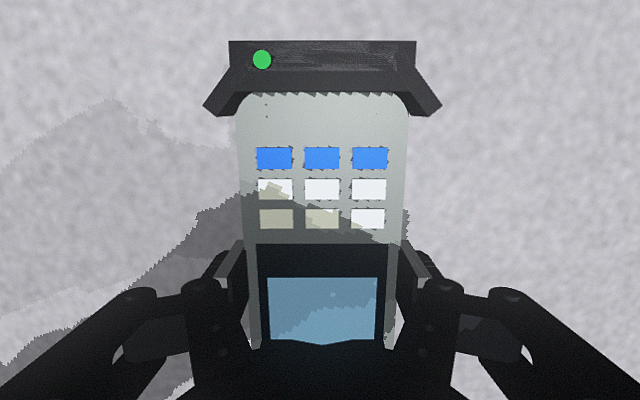

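Emit:
{"name": "move_arm", "arguments": {
  "steps": [
    [0,0,0,0.001,0.0004,-0.0002,0.05],
    [-0.05,0.12,0,0.0009,0.0004,0,0.05],
    [0,0,0,0,0,0,0.05],
    [0,0,0,0,0,0,0.05]
  ]
}}

```text
clock: 13.8
eef_pos: [511.7, 143.2, 54.6]
tool_rot: [-3.141, -0.0, 0.42]
force: [4.7, 3.2, 4.4]
width: 62.5
gripper_force: 68.5
```

```bash
python3 -c "
from h import *
rel()"
```

```text
t 13.8 tcp [-1.7  0.6 54.6] rotvec [ 0.05 -0.01 -0.  ] S [-77.2   0.6  59.1] E [72.8  0.5 59.1] Stop [-77.2   0.5  75.1] F [5.5 1.  4.4] tq [ 0.13 -1.06 -0.07] w 62.5
```

Resting on the rail (about 7 N); now release.

Emit:
{"name": "move_arm", "arguments": {
  "steps": [
    [0,0,0,0.0005,0.0002,0,0.066],
    [0,0,0,0,0,0,0.07],
    [0,0,0,0,0,0,0.0854],
    [0,0,0,0,0,0,0.0854],
    [0,0,0,0,0,0,0.0854]
  ]
}}

```text
clock: 14.3
eef_pos: [510.3, 143.1, 53.7]
tool_rot: [-3.14, 0.004, 0.42]
force: [0.4, -0.2, 0.0]
width: 85.2
gripper_force: 0.0
```

Emit:
{"name": "move_arm", "arguments": {
  "steps": [
    [0,0,0,0,0,0.005,0.0854],
    [0,0,0,0,0,0.02,0.0854],
    [0,0,0,0,0,0.04,0.0854],
    [0,0,0,0,0,0.04,0.0854],
    [0,0,0,0,0,0.04,0.0854]
  ]
}}

```text
clock: 14.8
eef_pos: [510.4, 143.0, 200.6]
tool_rot: [-3.14, 0.003, 0.42]
force: [0.8, -0.2, 0.2]
width: 85.0
gripper_force: 0.0
```

Emit:
{"name": "move_arm", "arguments": {
  "steps": [
    [0,0,0,-0.02,-0.01,0.03,0.0854],
    [0,0,0,-0.02,-0.01,0,0.0854],
    [0,0,0,0,0,0,0.0854],
    [0,0,0,0,0,0,0.0854]
  ]
}}

```text
clock: 15.2
eef_pos: [470.7, 123.7, 229.3]
tool_rot: [-3.139, 0.002, 0.42]
force: [0.2, 0.2, 0.8]
width: 85.4
gripper_force: 0.0
```

```bash
python3 - <<'E'
from h import *
rel()
im,d=eyes.get_image('wrist');cal=eyes.calibration('wrist');cv2.imwrite('pics/w7.png',im)
P=cloud(cal,np.ones_like(d,bool),d); v,u=np.nonzero(d>0);C=im[v,u].astype(int)
Q=(P-[*C0,0])@RC; k=(abs(Q[:,0])<110)&(abs(Q[:,1])<60)&(Q[:,2]>50);Q=Q[k];C=C[k]
top=Q[:,2]>79.5
o=top&(C[:,2]>170)&(C[:,0]<80)&(abs(Q[:,1])<15);b=top&(C.max(1)<90)&(abs(Q[:,1])<15)&(Q[:,0]>40)
print('orange lip x',np.percentile(Q[o][:,0],[2,98]).round(1),'black',np.percentile(Q[b][:,0],[2,98]).round(1))
t=(abs(Q[:,0])<62)&(Q[:,2]>70)&(Q[:,2]<78.5)
T=Q[t];pl=np.linalg.lstsq(np.c_[T[:,:2],np.ones(len(T))],T[:,2],rcond=None)[0];print('plane',pl.round(4))
e=[]
for lo in range(-60,60,8):
    q=T[(T[:,0]>=lo)&(T[:,0]<lo+8),1]
    if len(q)>50: l,h=np.percentile(q,[.5,99.5]);e.append((lo+4,(l+h)/2,h-l))
e=np.array(e);print(e.round(1).tolist());print(np.polyfit(e[:,0],e[:,1],1).round(4))
E
```

```text
t 15.2 tcp [-47.1  -0.6 229.3] rotvec [0.15 0.11 0.02] S [-122.6   -0.6  233.9] E [ 27.4  -0.5 233.6] Stop [-122.5   -0.6  249.9] F [0.3 0.1 0.8] tq [ 0.   -0.07 -0.04] w 85.4
orange lip x [-84.3 -75.9] black [70.6 85.6]
plane [ 8.00000e-04 -9.00000e-04  7.46177e+01]
[[-56.0, 0.9, 63.4], [-48.0, 1.0, 63.0], [-40.0, 0.5, 63.4], [-32.0, 0.5, 63.0], [-24.0, 0.9, 63.4], [-16.0, 0.9, 63.0], [-8.0, 0.5, 63.4], [0.0, 0.5, 63.2], [8.0, 1.0, 63.6], [16.0, 0.9, 63.1], [24.0, 0.2, 62.6], [32.0, 0.4, 63.0], [40.0, 0.5, 62.6], [48.0, 0.5, 62.1], [56.0, 0.2, 63.0]]
[-0.0044  0.6377]
```

View pics/w7.png

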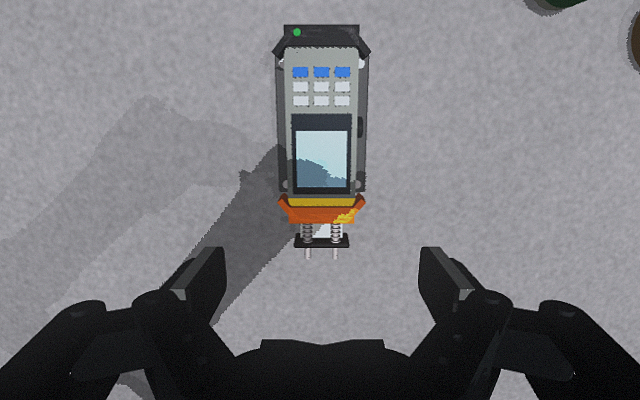

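```bash
python3 - <<'E'
from h import *
im,d=eyes.get_image('wrist');cal=eyes.calibration('wrist')
P=cloud(cal,np.ones_like(d,bool),d); v,u=np.nonzero(d>0);C=im[v,u].astype(int)
Q=(P-[*C0,0])@RC; k=(abs(Q[:,1])<12)&(Q[:,2]>50)
for lo in list(range(-92,-58,2))+list(range(62,90,2)):
    m=k&(Q[:,0]>=lo)&(Q[:,0]<lo+2)
    if m.sum(): print(lo,m.sum(),np.percentile(Q[m,2],[10,50,90]).round(1),np.median(C[m],0))
for c in ['top','side']:
    eyes.get_image(c);cal=eyes.calibration(c)
    for n in ['terminal','scan_end','charge_end','cradle']:
        for r in finder.pinpoint(c,n)[:1]: print(c,n,round(r['confidence'],2),(RC.T@(w(cal,r['location'])-[*C0,0])).round(1))
E
```

```text
-92 12 [68.8 69.9 71.5] [104.5 101.   97.5]
-86 39 [80.1 80.9 81.9] [ 20.  72. 174.]
-84 45 [80.6 81.4 82.2] [ 31.  80. 177.]
-82 53 [80.4 81.3 82.3] [ 33.  80. 174.]
-80 50 [80.4 81.3 82. ] [ 32.  80. 173.]
-78 49 [80.7 81.4 82. ] [ 33.  81. 169.]
-76 59 [80.5 81.3 82.1] [ 33.  76. 162.]
-74 52 [80.8 81.4 82. ] [ 33.   75.5 163. ]
-72 73 [74.1 81.1 81.9] [ 34.  77. 163.]
-70 88 [73.8 75.1 81.4] [ 34.  140.5 169. ]
-68 48 [73.4 74.3 75. ] [ 36.  149.5 180. ]
-66 52 [73.3 74.2 74.9] [ 35. 150. 182.]
-64 50 [73.3 74.1 74.7] [ 54.  122.5 140.5]
-62 50 [73.7 74.3 75. ] [84. 81. 76.]
-60 51 [73.7 74.5 75.1] [47. 41. 41.]
62 80 [73.5 74.2 75.2] [159. 161. 156.]
64 60 [73.3 74.2 75.2] [158.5 160.  154. ]
66 82 [73.5 74.3 75.1] [159. 160. 155.]
68 58 [73.5 74.4 75.5] [161.5 163.  158. ]
70 120 [74.3 80.2 82.1] [58. 55. 54.]
72 83 [80.3 81.2 81.9] [56. 54. 53.]
74 80 [80.6 81.4 82.6] [56. 54. 53.]
76 70 [80.3 81.1 82.3] [57. 54. 53.]
78 87 [80.5 81.3 82.2] [58. 54. 54.]
80 79 [80.4 81.4 82.3] [58. 54. 55.]
82 76 [80.6 81.3 82.5] [56. 52. 52.]
84 86 [80.5 81.3 82.3] [56. 52. 52.]
top terminal 0.4 [-72.3   1.9  -4.6]
top scan_end 0.72 [241.4 -58.3   2.5]
side terminal 0.69 [ 1.   5.7 59.2]
side scan_end 0.95 [-75.9   2.6  58.7]
side charge_end 0.97 [73.5  1.1 58. ]
side cradle 0.57 [ 2.1  1.2 -0.2]
```

```bash
python3 -c "
from cell import ctrl
print(ctrl.finish_job())"
```

```text
the job is handed in; nothing more can be done
None
```

The terminal is in the cradle, screen up, level and straight under both lips. It measured about 0.6 mm off centre across, with the sprung jaw about 8 mm back. The arm is clear and the job was handed in at about 15 s; no verdict came back.

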